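# Rack held over the next staining dish

## Task

Move the slides on to the blue staining dish: first take the lid off the blue dish and stack it squarely, edges flush, on the yellow lid that lies on the bench, and let go of it. Then lift the rack of slides out of the yellow dish and carry it across level, above the tops of the bottles, to the blue dish. Finish while holding the rack still and level a finger's breadth (about 15 mm) above the blue dish's rim, lined up with the opening so that it could be lowered straight in when the timer rings, but never touching the blue dish; leave the dishes, bottles, green lid and timer where they stand.

Things in the scene. Friction and masses are not known exactly. Their poses are not given: they have to be found in the camera images.
- yellow_dish: Yellow, without a lid, holds the slide rack at the start; open rectangular staining dish, 98 (its x) x 62 (its y) x 58 mm tall, walls and floor 2.5 mm, mouth 93 x 57 mm, a ledge stands out 6.5 mm at each short end; loose, 0.4 kg; origin at the centre of the underside, rim at z = 58 mm.
- blue_dish: Blue, covered by the blue lid at the start; open rectangular staining dish, 98 (its x) x 62 (its y) x 58 mm tall, walls and floor 2.5 mm, mouth 93 x 57 mm, a ledge stands out 6.5 mm at each short end; loose, 0.4 kg; origin at the centre of the underside, rim at z = 58 mm. Yellow and blue stand at either end of the row of three dishes, either way round.
- green_dish: Green, covered by the green lid, in the middle of the row, to be left alone; open rectangular staining dish, 98 (its x) x 62 (its y) x 58 mm tall, walls and floor 2.5 mm, mouth 93 x 57 mm, a ledge stands out 6.5 mm at each short end; loose, 0.4 kg; origin at the centre of the underside, rim at z = 58 mm.
- yellow_lid: Yellow flat lid: plate 101 (its x) x 65 (its y) x 6 mm, thumb tabs 6 mm out at its short ends, over an 88 x 52 x 4 mm step that drops into a dish; loose, 70 g. Origin at the centre of the underside, plate from z = 4 to 10 mm. Lies on its step on the bench beside the row, at its left or right end, step down.
- blue_lid: Blue flat lid: plate 101 (its x) x 65 (its y) x 6 mm, thumb tabs 6 mm out at its short ends, over an 88 x 52 x 4 mm step that drops into a dish; loose, 70 g. Origin at the centre of the underside, plate from z = 4 to 10 mm. Lies on the blue dish, origin 54 mm above the dish's; stacked on the yellow lid, 10 mm above the yellow lid's.
- green_lid: Green flat lid: plate 101 (its x) x 65 (its y) x 6 mm, thumb tabs 6 mm out at its short ends, over an 88 x 52 x 4 mm step that drops into a dish; loose, 70 g. Origin at the centre of the underside, plate from z = 4 to 10 mm. Lies on the green dish; to be left alone.
- slide_rack: Steel wire-frame rack with five microscope slides on edge, 81 long (its x) x 45 wide (its y) x 36 mm tall, about 150 g, with a wire bail over it; origin at the centre of the underside, z up. It stands loose on the yellow dish's floor (origin 2.5 mm above the dish's origin) with about 6 mm of play all round, long sides parallel.
- rack_grip (a point): Centre of the black grip on the rack's bail, 88 mm above the rack's underside (32.5 mm above the rim while in the dish): a bar 48 long (rack's x) x 10 wide (rack's y) x 14 mm tall, to be pinched across its 10 mm from above; point axes as the rack's.
- bottle_pale: Clear sample bottle with a white screw cap and pale green contents, 54 mm diameter, 118 mm tall, stands between two dishes; origin at the centre of the underside. Not to be disturbed.
- bottle_dark: Clear sample bottle with a white screw cap and dark grey contents, 54 mm diameter, 118 mm tall, stands between two dishes; origin at the centre of the underside. Not to be disturbed.
- timer: White lab timer, 62 x 62 x 19 mm, lies beside the row, at the other end from the yellow lid; origin at the centre of the underside. Not to be disturbed.

How it is judged:
By the outcome, as a careful person would: the job done as asked, in the order asked, and still so for the second after the job is handed in, while the arm keeps its last pose, push and grip.
It also fails if it takes over 53 s, if anything falls off the work surface, if the arm or the gripper's body presses on something with over 40 N, if the wrist force passes 120 N, or if a joint passes its speed limit or range.

## Robot

A 7-joint arm with a two-finger parallel gripper is mounted at the origin on a cart in front of the work surface, level with it; the furniture and walls round the work are solid. World frame = base frame: x ahead of the robot, y to its left, z up, the work surface at z = 0. Lengths are in m, angles in degrees, forces in N, time in s.
With the tool pointing down it reaches from about 0.375 to 0.925 m from the base axis. Payload 3.1 kg.
Tool frame: the origin (TCP) lies at the very end of the fingers, on their centre line; the grasp point (between the pads) lies 19 mm behind it; z points along the fingers, y is the line along which they close (so a half turn about z gives the same grasp; the last joint's range is limited). The gripper opens to 85 mm and grips with 20 to 120 N. Pads are 22 mm wide; open, the fingers measure 114 mm over their backs; the gripper's body (76 mm by 85 mm) begins 54 mm behind the grasp point. The pads swing forward as they close: fully open they stand 13 mm farther back than shut.
Start: joints at [59.141, 21.939, 2.515, 91.553, -1.026, 66.532, -2.859], TCP at [0.277, -0.588, 0.231] pointing down, gripper open.
Joint ranges: [-149.38, 149.38], [-23.57, 123.04], [-84.95, 90], [0, 143.3], [-89.99, 269.99], [3.08, 112.72], [-163.45, 163.45]. Speed limits (degrees/s): [159.86, 159.86, 180, 180, 180, 180, 180].

## Interface

Orientations are given as a 3x3 rotation matrix whose columns are the frame's x, y, z axes.
In Python, from plant import arm, optics, readout gives the robot as it stands (arm), with the cameras (optics) and the readings (readout).
- The arm moves only by the shell command python3 inch.py 'ROWS' [FORCE]. ROWS is a JSON list of rows, 1 to 5 of them, each of 7 numbers: dx, dy, dz in m, then a rotation vector rx, ry, rz in degrees, then the finger opening in m; each row shifts and turns the commanded pose from where the row before left it, along the tool's axes as they then stand; what a row does not reach is not made up. A row lasts 1/8 s, in which the tool goes at most 0.0625 m and 10.7 degrees, less where a joint would pass 70% of its speed; a pose out of reach is approached as far as the arm can. The fingers move at their own pace and stop on an object; FORCE is the grip in N (left out, the last holds). Time passes only in rows, so rows that do not move let the fingers close. It prints the time, the measured TCP pose, the force, the opening and the grip force at its end.
- readout.observe(): the state, without advancing time (a new reading comes with each control period).
- optics.snapshot(name): name is "side" or "top" or "wrist"; returns (picture, depth): 400x640x3 uint8, red, green, blue; 400x640 float32, m along the optical axis (not along the pixel's ray), 0 where there is no reading.
- optics.camera_params(name): a dict with "K" (3x3 intrinsics, pixels), "R" (3x3) and "t" (3): a world point X has camera coordinates R X + t. Camera axes: x right, y down, z forward; pixel columns grow to the right and rows downward; lengths in m; the calibration is good to about 2 mm. A picture is of the moment at which its call begins: read the wrist's pose just before it. camera_params takes no time and is no camera call; for the wrist camera it gives the pose at the moment of the call.
- arm.job_done(): hands the job in; it is judged then, once.
The state is a dict: "time": time; "joints": joint angles; "qd": joint speeds; "joint_efforts": joint torques, N m; "ee_pos": TCP position; "eef_rot": TCP orientation; "wrist_force": force on the tool from outside, world axes, zero at the start; "moment": the same for the moment, N m; "grip_width": finger opening in m; "finger_force": force on a finger pad.
Only numpy, scipy, OpenCV 4.12 (cv2) and the standard library are available. Lean on these libraries where they do the work, as an engineer would, in place of code of your own. Each camera call takes 0.05 s, during which the arm holds its last target. There are 200 camera calls.

## Working session

There is one attempt and no reset: what is moved stays moved. The work goes in short steps, Python scripts to look and compute and a shell command to move; the robot and the scene stay as the last step left them, time stands still between calls to the robot, and variables do not carry over. Pictures are saved under pics/ and viewed, at most 10 in all, crops included, and the job is handed in when it is done.

```bash
ls; mkdir -p pics
python3 - <<'E'
from plant import arm, optics, readout
import cv2,numpy as np
s=readout.observe();print(s['time'],s['ee_pos'],s['eef_rot'])
for n in("top","side"):
    p,d=optics.snapshot(n);cv2.imwrite(f"pics/{n}0.png",p[:,:,::-1]);np.savez(f"pics/{n}0.npz",p=p,d=d,**optics.camera_params(n))
    print({k:np.round(v,3).tolist() for k,v in optics.camera_params(n).items()})
E
```

```text
inch.py
pics
plant.py
0.0 [ 0.27690871 -0.58701376  0.2298586 ] [[ 9.04384397e-01  4.26716816e-01 -1.27326869e-03]
 [ 4.26718689e-01 -9.04381364e-01  2.34701897e-03]
 [-1.50008012e-04 -2.66593488e-03 -9.99996435e-01]]
{'K': [[477.002, 0.0, 318.159], [0.0, 477.002, 195.464], [0.0, 0.0, 1.0]], 'R': [[0.005, -1.0, 0.01], [-0.983, -0.007, -0.184], [0.184, -0.009, -0.983]], 't': [0.007, 0.518, 1.416]}
{'K': [[484.611, 0.0, 323.618], [0.0, 484.611, 204.058], [0.0, 0.0, 1.0]], 'R': [[0.964, -0.264, 0.012], [-0.11, -0.442, -0.89], [0.24, 0.857, -0.455]], 't': [-0.497, 0.131, 1.284]}
```

View pics/top0.png

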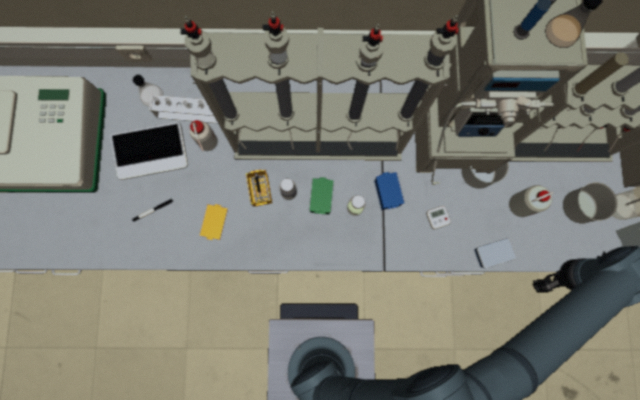

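View pics/side0.png

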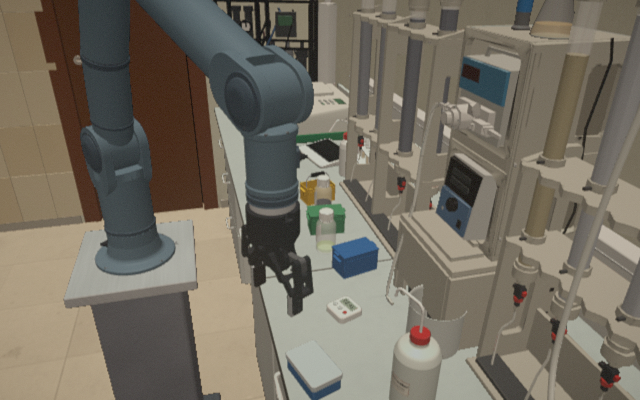

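The top view shows the yellow lid at (214,222), yellow dish with rack (259,188), dark bottle (288,187), green dish (321,195), pale bottle (357,204), blue dish with lid (390,190) and timer (438,217). The side view agrees, with the arm clear of the row.

```bash
cat > h.py <<'E'
import numpy as np,cv2
from scipy.spatial.transform import Rotation as Ro
def world(d,c):
    v,u=np.indices(d.shape);K=c['K']
    X=np.stack([(u-K[0,2])/K[0,0]*d,(v-K[1,2])/K[1,1]*d,d],-1)
    return (X-c['t'])@c['R']
HS=dict(yellow=(18,32),green=(45,85),blue=(100,125))
def mask(p,col,smin=120):
    h=cv2.cvtColor(p,cv2.COLOR_RGB2HSV);a,b=HS[col]
    return (h[...,0]>=a)&(h[...,0]<=b)&(h[...,1]>smin)&(h[...,2]>50)
def go(s,pos,yaw):
    "tool-frame delta to target pose, tool down, y axis of tool at yaw deg (mod 180)"
    R=np.array(s['eef_rot']);p=np.array(s['ee_pos']);best=None
    for k in(0,180):
        a=np.radians(yaw+k);y=np.array([np.cos(a),np.sin(a),0]);z=np.array([0,0,-1.]);T=np.c_[np.cross(y,z),y,z]
        r=Ro.from_matrix(R.T@T).as_rotvec(degrees=True)
        if best is None or np.linalg.norm(r)<np.linalg.norm(best):best=r
    return np.round(R.T@(np.array(pos)-p),4),np.round(best,2)
E
python3 - <<'E'
from h import *
from plant import arm, optics, readout
f=np.load('pics/top0.npz');p,d=f['p'],f['d'];W=world(d,f)
for n,col,(u,v) in[('ylid','yellow',(214,222)),('ydish','yellow',(259,188)),('green','green',(321,195)),('blue','blue',(390,190))]:
    m=mask(p,col);m2=np.zeros_like(m);m2[v-28:v+28,u-20:u+20]=1;P=W[m&m2&(d>0)]
    P=P[P[:,2]>P[:,2].max()-.012] if n!='ydish' else P
    r=cv2.minAreaRect((P[:,:2]*1000).astype(np.float32));print(n,len(P),P.mean(0).round(3),np.percentile(P[:,2],[5,50,95]).round(3),r)
for n,(u,v) in dict(dark=(288,184),pale=(357,201),timer=(438,217),bench=(240,225),shelf=(320,150)).items():print(n,W[v,u].round(3))
print(optics.camera_params('wrist'));s=readout.observe();print(s['ee_pos'],s['eef_rot'])
E
```

```text
ylid 499 [0.438 0.336 0.011] [0.008 0.011 0.015] ((439.5466003417969, 335.947021484375), (62.7222900390625, 106.50527954101562), 78.4272689819336)
ydish 369 [0.544 0.199 0.031] [-0.001  0.029  0.094] ((543.8147583007812, 193.45016479492188), (110.7680435180664, 60.40700912475586), 11.11311149597168)
green 21 [ 0.536 -0.001  0.064] [0.06  0.065 0.069] ((515.027099609375, 2.3169898986816406), (42.7072639465332, 95.3089370727539), 83.84138488769531)
blue 288 [ 0.534 -0.206  0.066] [0.064 0.066 0.07 ] ((535.2455444335938, -206.46160888671875), (103.62661743164062, 60.071651458740234), 13.259475708007812)
dark [0.539 0.1   0.115]
pale [ 0.489 -0.103  0.116]
timer [ 0.457 -0.364  0.019]
bench [0.431 0.254 0.002]
shelf [0.667 0.005 0.032]
{'K': array([[344.02686028,   0.        , 326.90221478],
       [  0.        , 344.02686028, 206.68247058],
       [  0.        ,   0.        ,   1.        ]]), 'R': array([[ 0.42701126, -0.90424455, -0.00178576],
       [-0.86197955, -0.4076476 ,  0.30135477],
       [-0.27322637, -0.12714259, -0.95351042]]), 't': array([-0.648216  , -0.04098621,  0.37835925])}
[ 0.27696008 -0.58707534  0.22997152] [[ 9.04376814e-01  4.26733204e-01 -1.16207872e-03]
 [ 4.26734768e-01 -9.04374220e-01  2.16994056e-03]
 [-1.24968349e-04 -2.45834333e-03 -9.99996970e-01]]
```

Run:
```python
from h import *
from plant import arm, optics, readout
s=readout.observe();c=optics.camera_params('wrist')
R=np.array(s['eef_rot'])
print((R.T@(-c['R'].T@c['t']-s['ee_pos'])).round(4),(R.T@c['R'].T).round(3))
print(go(s,(.535,-.206,.20),103))
```

```text
[ 0.0752 -0.0006 -0.142 ] [[ 0.    -0.954 -0.301]
 [ 1.     0.     0.001]
 [-0.001 -0.301  0.954]]
(array([ 0.396 , -0.2344,  0.0305]), array([-0.14,  0.02, 12.26]))
```

```bash
python3 inch.py '[[0.0495,-0.0293,0.0038,0,0,0,0.08],[0.0495,-0.0293,0.0038,0,0,0,0.08],[0.0495,-0.0293,0.0038,0,0,0,0.08],[0.0495,-0.0293,0.0038,0,0,0,0.08],[0.0495,-0.0293,0.0038,0,0,0,0.08]]' 40; python3 inch.py '[[0.0495,-0.0293,0.0038,0,0,0,0.08],[0.0495,-0.0293,0.0038,0,0,0,0.08],[0.0495,-0.0293,0.0038,0,0,0,0.08],[0,0,0,0,0,6.1,0.08],[0,0,0,0,0,6.1,0.08]]'
python3 - <<'E'
from h import *
from plant import arm, optics, readout
c=optics.camera_params('wrist');p,d=optics.snapshot('wrist');cv2.imwrite('pics/w1.png',p[:,:,::-1]);np.savez('pics/w1.npz',p=p,d=d,**c)
E
```

```text
time: 0.72
ee_pos: [0.4392, -0.3479, 0.2117]
eef_rot: [[0.904, 0.427, -0.0], [0.427, -0.904, 0.0], [-0.0, -0.001, -1.0]]
wrist_force: [1.1, -0.7, -0.3]
grip_width: 0.08
finger_force: 0.0
time: 1.35
ee_pos: [0.5355, -0.2052, 0.2001]
eef_rot: [[0.974, 0.226, -0.001], [0.226, -0.974, 0.001], [-0.001, -0.001, -1.0]]
wrist_force: [-0.2, -1.5, -0.2]
grip_width: 0.0799
finger_force: 0.0
```

View pics/w1.png

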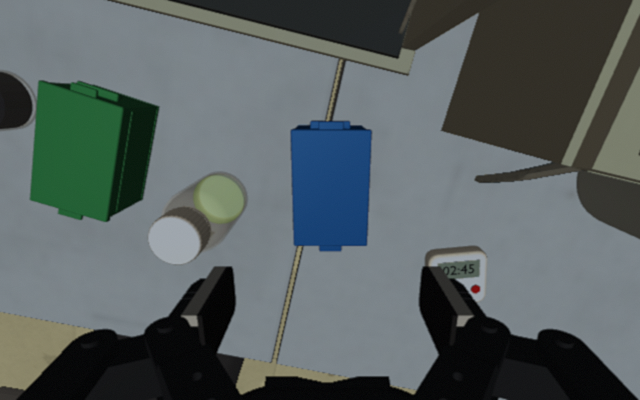

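Blue lid spans (291,125)-(371,250) in the picture, centred between the fingers at columns 235 and 420; pale bottle on the left with clearance.

```bash
cat >> h.py <<'E'
def lid(f,col,z,tol=.006,near=None,rad=.09):
    "centre and long-axis yaw of a lid whose top plane is at height z; pixel rays cut with that plane"
    W=world(f['d'],f);m=mask(f['p'],col)&(abs(W[...,2]-z)<tol)
    if near is not None:m&=np.hypot(W[...,0]-near[0],W[...,1]-near[1])<rad
    m=cv2.morphologyEx(m.astype(np.uint8),cv2.MORPH_OPEN,np.ones((3,3)))
    n,l,st,_=cv2.connectedComponentsWithStats(m);k=1+np.argmax(st[1:,4]);m=l==k
    zz=np.median(W[m][:,2])
    K,R,t=f['K'],f['R'],f['t'];C=-R.T@t
    v,u=np.nonzero(m);D=np.c_[(u-K[0,2])/K[0,0],(v-K[1,2])/K[1,1],np.ones(len(u))]@R
    P=(C+D*((z-C[2])/D[:,2])[:,None])[:,:2]
    # drop the tabs: plate only, then the rectangle
    r=cv2.minAreaRect((P*1000).astype(np.float32));w,h=r[1];a=r[2]+(0 if w>h else 90);a=(a+90)%180-90
    for _ in range(3):
        e=np.array([np.cos(np.radians(a)),np.sin(np.radians(a))]);n=np.array([-e[1],e[0]])
        s,q=P@e,P@n;o=(s.min()+s.max())/2
        b=np.linspace(o-.04,o+.04,21);ii=np.digitize(s,b)
        lo=np.array([q[ii==i].min() for i in range(1,21)]);hi=np.array([q[ii==i].max() for i in range(1,21)]);x=(b[:-1]+b[1:])/2
        a+=np.degrees(np.arctan((np.polyfit(x,lo,1)[0]+np.polyfit(x,hi,1)[0])/2))
    qc=(np.median(lo)+np.median(hi))/2
    ends=[]
    for side in(.020,-.020): # ends of the plate beside the tab
        k=abs(q-qc-side)<.006;ends.append([s[k].min(),s[k].max()])
    E=np.mean(ends,0);sc=E.mean()
    return sc*e+qc*n,a,(np.median(hi-lo),E[1]-E[0],s.max()-s.min(),zz)
E
python3 - <<'E'
from h import *
from plant import arm, optics, readout
f=dict(np.load('pics/w1.npz'));c,a,x=lid(f,'blue',.064);print(c,a,x)
s=readout.observe();print(s['joints'].round(0));print(go(s,(*c,.047),a+90))
W=world(f['d'],f);print(W[175:200,320:340,2].mean(),W[320,300])
E
```

```text
[ 0.53780586 -0.20749216] 12.773278150849228 (np.float64(0.06311565270613637), np.float64(0.09983593630120435), np.float64(0.11080603186862198), np.float64(0.06335731287407306))
[ 25.  16. -10. 104.   3.  61. -63.]
(array([0.0024, 0.0021, 0.1531]), array([-0.04,  0.07,  0.05]))
0.0639514844142379 [ 0.36154398 -0.21329926  0.00037887]
```

```bash
python3 inch.py '[[0.0024,0.0021,0.05,0,0,0,0.08],[0,0,0.05,0,0,0,0.08],[0,0,0.04,0,0,0,0.08],[0,0,0.013,0,0,0,0.08],[0,0,0,0,0,0,0.08]]' 40;python3 - <<'E'
from h import *
from plant import arm, optics, readout
c=optics.camera_params('wrist');p,d=optics.snapshot('wrist');cv2.imwrite('pics/w2.png',p[:,:,::-1]);np.savez('pics/w2.npz',p=p,d=d,**c)
E
```

```text
time: 2.02
ee_pos: [0.5378, -0.2084, 0.0474]
eef_rot: [[0.974, 0.226, -0.001], [0.226, -0.974, 0.001], [-0.001, -0.001, -1.0]]
wrist_force: [-0.1, 0.5, 0.8]
grip_width: 0.08
finger_force: 0.0
```

View pics/w2.png

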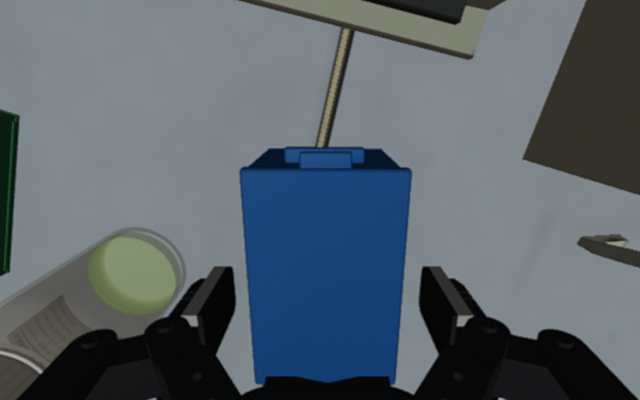

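Fingers at columns 235 and 420 straddle the lid (247–405), centred. I'll check the fingertip height against the lid from depth.

Run:
```python
from h import *
f=np.load('pics/w2.npz');W=world(f['d'],f)
for u,v in[(228,270),(228,280),(224,290),(210,310),(428,272),(432,285),(325,300),(325,200)]:print(u,v,W[v,u].round(4))
```

```text
228 270 [ 0.5367 -0.1671  0.0635]
228 280 [ 0.5331 -0.168   0.0649]
224 290 [ 0.5319 -0.1682  0.0707]
210 310 [ 0.5346 -0.168   0.0879]
428 272 [ 0.5558 -0.2453  0.0667]
432 285 [ 0.5538 -0.2456  0.0733]
325 300 [ 0.5325 -0.2086  0.0643]
325 200 [ 0.5747 -0.1989  0.0636]
```

```bash
python3 inch.py '[[0,0,0.006,0,0,0,0.08],[0,0,0,0,0,0,0.062],[0,0,0,0,0,0,0.06],[0,0,0,0,0,0,0.06],[0,0,0,0,0,0,0.06]]' 30; python3 inch.py '[[0,0,0,0,0,0,0.06],[0,0,-0.01,0,0,0,0.06],[0,0,-0.03,0,0,0,0.06],[0,0,-0.05,0,0,0,0.06],[0,0,-0.05,0,0,0,0.06]]'
python3 - <<'E'
from h import *
from plant import arm, optics, readout
s=readout.observe();c=optics.camera_params('wrist');p,d=optics.snapshot('wrist');cv2.imwrite('pics/w3.png',p[:,:,::-1]);np.savez('pics/w3.npz',p=p,d=d,**c)
f=np.load('pics/w3.npz');W=world(f['d'],f);
for u,v in[(325,200),(325,300),(260,250),(400,250)]:print(W[v,u].round(4))
# yellow lid from top cam, go above it
print(s['ee_pos'],go(s,(.4395,.336,.18),78.4),s['joints'].round(1))
E
```

```text
time: 2.7
ee_pos: [0.539, -0.2083, 0.043]
eef_rot: [[0.974, 0.226, 0.001], [0.226, -0.974, -0.0], [0.001, 0.0, -1.0]]
wrist_force: [-1.3, 0.5, 5.3]
grip_width: 0.0645
finger_force: 33.6
time: 3.32
ee_pos: [0.5377, -0.2086, 0.183]
eef_rot: [[0.974, 0.226, -0.001], [0.226, -0.974, -0.0], [-0.001, -0.0, -1.0]]
wrist_force: [0.7, -0.2, -0.0]
grip_width: 0.0641
finger_force: 33.4
[ 0.5757 -0.1989  0.203 ]
[ 0.5342 -0.2085  0.2028]
[ 0.5503 -0.1789  0.203 ]
[ 0.5627 -0.2317  0.2033]
[ 0.53768887 -0.20855711  0.18304534] (array([ 0.0273, -0.5527,  0.0031]), array([ 0.  ,  0.04, 24.65])) [ 25.6  17.4 -10.  104.    3.5  58.9 -62.7]
```

View pics/w3.png

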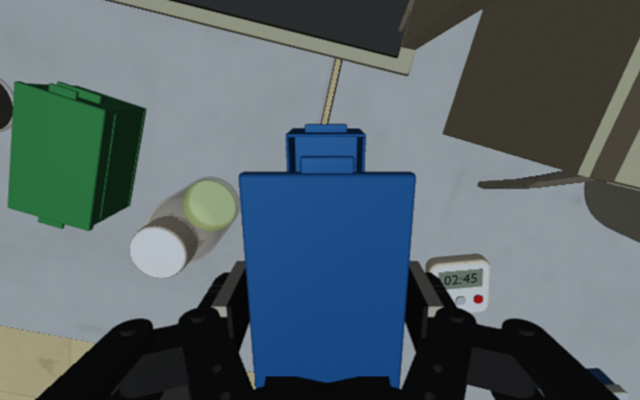

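Lid is held level and square (far edge row 173, columns 240–414). The blue dish mouth is open below it, and bottle and timer are undisturbed.

Run:
```python
from h import *
from plant import arm, optics, readout
s=readout.observe();print(go(s,(.354,.3535,.18),78.4))
f=np.load('pics/w3.npz');W=world(f['d'],f);R=np.array(s['eef_rot'])
m=mask(f['p'],'blue')&(abs(W[...,2]-.203)<.004);P=(W[m]-s['ee_pos'])@R
k=(P[:,0]>.02)
print(P[k].min(0),P[k].max(0))
for c in(-.025,-.02,.02,.025):print(c,P[abs(P[:,1]-c)<.003][:,0].max())
for c in(.01,.03,.045):q=P[abs(P[:,0]-c)<.003][:,1];print(c,q.min(),q.max())
```

```text
(array([-0.0568, -0.5918,  0.0064]), array([ 0.28, -0.71, 24.63]))
[ 0.02000179 -0.03507117 -0.01428757] [ 0.05085515  0.02958881 -0.00728789]
-0.025 0.04491405831505816
-0.02 0.044954268328598494
0.02 0.044880447606776105
0.025 0.044944661736936876
0.01 -0.035070779351893434 0.029338398410128662
0.03 -0.03505954668977506 0.029363627430057607
0.045 -0.034918191026294176 0.029588814699268617
```

```bash
python3 inch.py '[[-0.0052,-0.0538,0.0006,0,0,0,0.06],[-0.0052,-0.0538,0.0006,0,0,0,0.06],[-0.0052,-0.0538,0.0006,0,0,0,0.06],[-0.0052,-0.0538,0.0006,0,0,0,0.06],[-0.0052,-0.0538,0.0006,0,0,0,0.06]]'; python3 inch.py '[[-0.0052,-0.0538,0.0006,0,0,0,0.06],[-0.0052,-0.0538,0.0006,0,0,0,0.06],[-0.0052,-0.0538,0.0006,0,0,0,0.06],[-0.0052,-0.0538,0.0006,0,0,0,0.06],[-0.0052,-0.0538,0.0006,0,0,0,0.06]]';  python3 inch.py '[[-0.0052,-0.0538,0.0006,0,0,8.2,0.06],[0,0,0,0,0,8.2,0.06],[0,0,0,0,0,8.2,0.06],[0,0,0,0,0,0,0.06],[0,0,0,0,0,0,0.06]]'
python3 - <<'E'
from h import *
from plant import arm, optics, readout
s=readout.observe();c=optics.camera_params('wrist');p,d=optics.snapshot('wrist');cv2.imwrite('pics/w4.png',p[:,:,::-1]);np.savez('pics/w4.npz',p=p,d=d,**c,ee=s['ee_pos'],rot=s['eef_rot'])
E
```

```text
time: 4.0
ee_pos: [0.4516, 0.0491, 0.1791]
eef_rot: [[0.974, 0.226, 0.001], [0.226, -0.974, -0.0], [0.001, 0.001, -1.0]]
wrist_force: [1.1, -0.1, 0.1]
grip_width: 0.0642
finger_force: 33.4
time: 4.62
ee_pos: [0.3658, 0.3051, 0.1761]
eef_rot: [[0.974, 0.225, 0.002], [0.225, -0.974, 0.0], [0.002, 0.0, -1.0]]
wrist_force: [0.9, 0.3, -0.1]
grip_width: 0.0636
finger_force: 33.4
time: 5.25
ee_pos: [0.349, 0.3548, 0.1753]
eef_rot: [[0.98, -0.199, 0.0], [-0.199, -0.98, -0.0], [0.0, 0.0, -1.0]]
wrist_force: [0.7, -0.6, -0.2]
grip_width: 0.0643
finger_force: 33.5
```

View pics/w4.png

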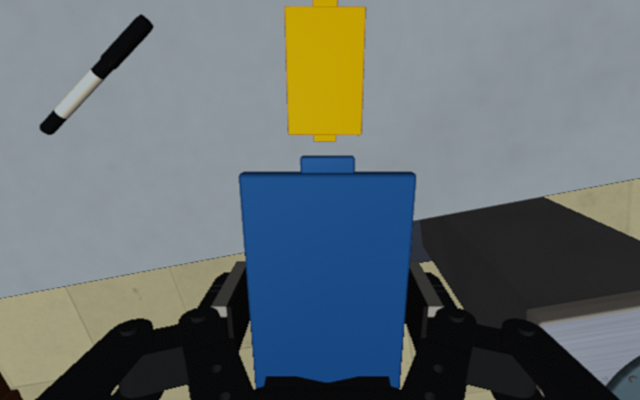

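The yellow lid is fully seen at (285–366, 7–134) above the held blue lid's far edge (row 173, columns 240–415).

Run:
```python
from h import *
from plant import arm, optics, readout
f=dict(np.load('pics/w4.npz'));W=world(f['d'],f)
c,a,x=lid(f,'yellow',.010);print('ylid',c,a,x)
R=f['rot'];m=mask(f['p'],'blue');K,Rc,t=f['K'],f['R'],f['t']
zt=np.median(W[220:300,280:370,2]);print('blue top z',zt, 'rel TCP',zt-f['ee'][2])
v,u=np.nonzero(m);C=-Rc.T@t;D=np.c_[(u-K[0,2])/K[0,0],(v-K[1,2])/K[1,1],np.ones(len(u))]@Rc
P=((C+D*((zt-C[2])/D[:,2])[:,None])-f['ee'])@R
far=np.mean([P[abs(P[:,1]-y-(-.0008))<.003][:,0].max() for y in(-.025,-.02,.02,.025)])
for y in(-.025,-.02,.02,.025):print(y,P[abs(P[:,1]-y)<.003][:,0].max())
X=np.linspace(.005,.04,8);lo=[P[abs(P[:,0]-c0)<.002][:,1].min() for c0 in X];hi=[P[abs(P[:,0]-c0)<.002][:,1].max() for c0 in X]
yc=(np.mean(lo)+np.mean(hi))/2;sl=np.degrees(np.arctan((np.polyfit(X,lo,1)[0]+np.polyfit(X,hi,1)[0])/2));print('far',far,'yc',yc,'w',np.mean(hi)-np.mean(lo),'slope',sl)
off=np.array([far+.0003-.0505,yc]);print('lid offset in tool',off)
aa=np.radians(a);e=np.array([np.cos(aa),np.sin(aa)]);ty=np.array([e[1],-e[0]])
tgt=c-off[0]*e-off[1]*ty
print('target TCP',tgt,go(readout.observe(),(*tgt,.04),a+90))
```

```text
ylid [0.44219214 0.33721829] -11.603298627201463 (np.float64(0.06338037815734043), np.float64(0.09922497042927342), np.float64(0.10985719838759278), np.float64(0.00926297653163335))
blue top z 0.19555773670160864 rel TCP 0.02028146513069598
-0.025 0.04943288675713621
-0.02 0.049433311705273146
0.02 0.04943668237384736
0.025 0.049437107684535755
far 0.04943490603197041 yc 0.0007343855512950692 w 0.06409926643271413 slope 0.036326166592859
lid offset in tool [-0.00076509  0.00073439]
target TCP [0.44308931 0.33778378] (array([ 0.0955, -0.002 ,  0.1353]), array([ 0.  , -0.01,  0.12]))
```

```bash
python3 inch.py '[[0.048,-0.001,0.0,0,0,0,0.06],[0.0475,-0.001,0.03,0,0,0.12,0.06],[0,0,0.06,0,0,0,0.06],[0,0,0.045,0,0,0,0.06],[0,0,0.026,0,0,0,0.06]]'; python3 inch.py '[[0,0,0,0,0,0,0.06],[0,0,0,0,0,0,0.06],[0,0,0,0,0,0,0.06]]'
cat > chk.py <<'E'
import sys
from h import *
from plant import arm, optics, readout
n=sys.argv[1];zb=sys.argv[2]
s=readout.observe();c=optics.camera_params('wrist');p,d=optics.snapshot('wrist');cv2.imwrite(f'pics/{n}.png',p[:,:,::-1]);np.savez(f'pics/{n}.npz',p=p,d=d,**c,ee=s['ee_pos'],rot=s['eef_rot'])
print(s['ee_pos'],s['wrist_force'])
cv2.imwrite(f'pics/{n}c.png',cv2.resize(p[80:200,220:440,::-1],None,fx=3.5,fy=3.5,interpolation=cv2.INTER_NEAREST))
E
python3 chk.py w5 0
```

```text
time: 5.92
ee_pos: [0.4417, 0.3362, 0.0114]
eef_rot: [[0.979, -0.202, -0.003], [-0.202, -0.979, -0.002], [-0.003, 0.003, -1.0]]
wrist_force: [-0.3, -0.1, 0.1]
grip_width: 0.0642
finger_force: 33.5
time: 6.3
ee_pos: [0.4442, 0.3392, 0.0162]
eef_rot: [[0.979, -0.202, 0.003], [-0.202, -0.979, 0.002], [0.003, -0.003, -1.0]]
wrist_force: [-0.9, 0.8, -0.6]
grip_width: 0.0643
finger_force: 33.5
[0.44422706 0.33916215 0.01621261] [-0.89242106  0.76587637 -0.55254532]
```

View pics/w5c.png

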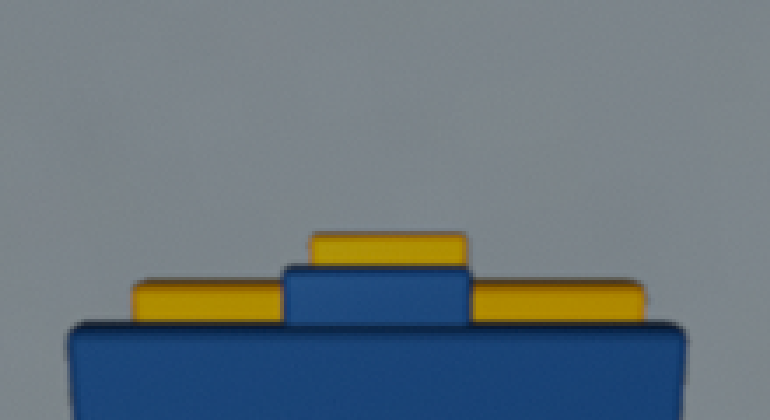

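Crop shows the yellow lid's far edge at full-image row 160, columns 258–404 (centre 331), and the blue far edge at row 172, columns 240–416 (centre 328). The blue lid is slightly off sideways.

```bash
cat > rel.py <<'E'
import sys
from h import *
n=sys.argv[1];yb=[float(x) for x in sys.argv[2:]]  # z of yellow top
f=dict(np.load(f'pics/{n}.npz'));R=f['rot'];K,Rc,t=f['K'],f['R'],f['t'];C=-Rc.T@t;W=world(f['d'],f)
def pts(m,z):
    v,u=np.nonzero(m);D=np.c_[(u-K[0,2])/K[0,0],(v-K[1,2])/K[1,1],np.ones(len(u))]@Rc
    return ((C+D*((z-C[2])/D[:,2])[:,None])-f['ee'])@R
zb=np.median(W[220:290,290:360,2]);my=mask(f['p'],'yellow');my[:,:200]=0;my[:,460:]=0
zy=np.median(W[my][:,2]);print('z blue',zb,'yellow',zy)
out=[]
for nme,m,z in(('blue',mask(f['p'],'blue'),zb),('yellow',my,zb-float(sys.argv[2]))):
    P=pts(m,z);xs=[P[abs(P[:,1]-y)<.003][:,0].max() for y in(-.026,-.021,.021,.026)];far=np.mean(xs)
    # corners: widest band just inside the far edge
    b=P[(P[:,0]<far-.002)&(P[:,0]>far-.006)];print(nme,'far',np.round(xs,4),'y',b[:,1].min().round(4),b[:,1].max().round(4));out.append((far,(b[:,1].min()+b[:,1].max())/2))
print('move blue by',np.array(out[1])-out[0])
E
python3 - <<'E'
from h import *
f=np.load('pics/w5.npz');W=world(f['d'],f);print(W[164,270],W[164,390],W[250,325],W[140,325],W[185,325])
E
python3 rel.py w5 0.026
```

```text
[0.49587598 0.35323796 0.00942723] [0.48517328 0.30181577 0.00874872] [0.46294739 0.33534838 0.03639706] [0.50023038 0.32785837 0.00071561] [0.48840856 0.33005393 0.03713561]
z blue 0.036503641056409915 yellow 0.00887310175074689
blue far [0.0494 0.0494 0.0495 0.0495] y -0.0312 0.0326
yellow far [0.0497 0.0497 0.0497 0.0497] y -0.0294 0.0338
move blue by [0.00022965 0.00149504]
```

```bash
python3 inch.py '[[0.0002,0.0015,0.006,0,0,0,0.06],[0,0,0.006,0,0,0,0.06],[0,0,0,0,0,0,0.06],[0,0,0,0,0,0,0.06],[0,0,0,0,0,0,0.06]]'; python3 chk.py w6 0; python3 rel.py w6 0.014
```

```text
time: 6.98
ee_pos: [0.4434, 0.3372, 0.0034]
eef_rot: [[0.979, -0.202, 0.002], [-0.202, -0.979, 0.001], [0.001, -0.001, -1.0]]
wrist_force: [-1.3, -1.4, 7.6]
grip_width: 0.0642
finger_force: 37.9
[0.44343101 0.33724316 0.00336876] [-1.30148963 -1.3955356   7.61656564]
z blue 0.023666815943876346 yellow 0.009844585695550781
blue far [0.0494 0.0494 0.0494 0.0494] y -0.0312 0.0326
yellow far [0.0501 0.0497 0.0493 0.0493] y -0.0322 0.0319
move blue by [ 0.00018932 -0.000853  ]
```

```bash
python3 inch.py '[[0,0,-0.0015,0,0,0,0.06],[0,0,0,0,0,0,0.06],[0,0,0,0,0,0,0.06],[0,0,0,0,0,0,0.06]]'; python3 chk.py w7 0; python3 rel.py w7 0.0155
```

```text
time: 7.52
ee_pos: [0.4432, 0.3367, 0.0039]
eef_rot: [[0.979, -0.202, 0.001], [-0.202, -0.979, 0.001], [0.001, -0.001, -1.0]]
wrist_force: [1.1, -0.5, 3.2]
grip_width: 0.0641
finger_force: 35.1
[0.44321128 0.33668504 0.00390558] [ 1.07428502 -0.47749369  3.16461086]
z blue 0.024135361398388608 yellow 0.009290534345101143
blue far [0.0494 0.0494 0.0494 0.0494] y -0.0312 0.0326
yellow far [0.0498 0.0498 0.0494 0.0494] y -0.0325 0.0318
move blue by [ 0.00021345 -0.00107625]
```

View pics/w7c.png

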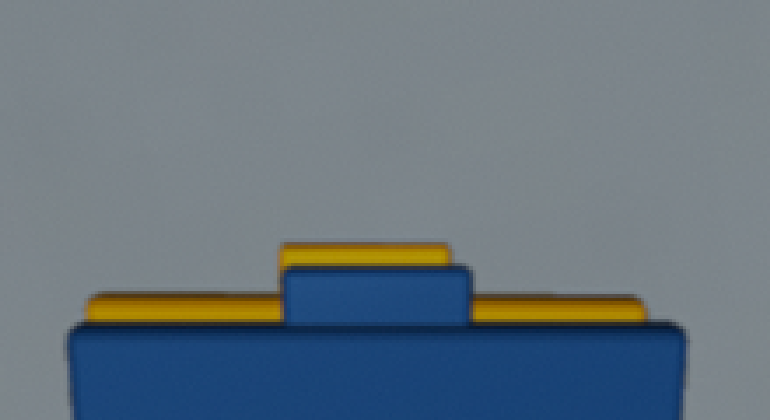

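Yellow plate/tab centre is at crop column 366, blue at 377: about 1 mm sideways, and the fingertips are touching the yellow plate. Lift slightly, correct and recheck.

```bash
python3 inch.py '[[0,0,-0.004,0,0,0,0.06],[0,0,0,0,0,0,0.06],[0.0002,-0.0011,0,0,0,0,0.06],[0,0,0,0,0,0,0.06],[0,0,0,0,0,0,0.06]]'; python3 chk.py w8 0; python3 rel.py w8 0.0185
```

```text
time: 8.2
ee_pos: [0.443, 0.3375, 0.0077]
eef_rot: [[0.979, -0.202, -0.0], [-0.202, -0.979, -0.0], [-0.0, 0.0, -1.0]]
wrist_force: [-0.5, 0.7, -0.7]
grip_width: 0.064
finger_force: 33.5
[0.44298847 0.33753443 0.00766773] [-0.4506514   0.68224082 -0.74671751]
z blue 0.027921097871423422 yellow 0.008833103521993662
blue far [0.0498 0.0495 0.0495 0.0495] y -0.0312 0.0326
yellow far [0.0501 0.0501 0.0501 0.0501] y -0.0316 0.0322
move blue by [ 0.00060052 -0.00044513]
```

```bash
python3 inch.py '[[0.0003,-0.0004,0.003,0,0,0,0.06],[0,0,0,0,0,0,0.06],[0,0,0,0,0,0,0.06],[0,0,0,0,0,0,0.08],[0,0,0,0,0,0,0.08]]' 20;python3 inch.py '[[0,0,0,0,0,0,0.08],[0,0,0,0,0,0,0.08]]'; python3 chk.py w9 0; python3 rel.py w9 0.010
```

```text
time: 8.88
ee_pos: [0.4437, 0.338, 0.005]
eef_rot: [[0.979, -0.202, 0.0], [-0.202, -0.979, 0.0], [0.0, -0.0, -1.0]]
wrist_force: [0.3, 0.0, 0.1]
grip_width: 0.0798
finger_force: 0.0
time: 9.12
ee_pos: [0.4436, 0.3379, 0.0048]
eef_rot: [[0.979, -0.202, 0.0], [-0.202, -0.979, 0.0], [0.0, -0.0, -1.0]]
wrist_force: [0.0, 0.0, -0.7]
grip_width: 0.0799
finger_force: 0.0
[0.44355567 0.33791514 0.00483999] [ 0.01388424  0.04207951 -0.74916501]
z blue 0.019379391705448074 yellow 0.00867688020253652
blue far [0.049 0.049 0.049 0.049] y -0.0312 0.0327
yellow far [0.0498 0.0498 0.0498 0.0498] y -0.0305 0.0323
move blue by [0.00081722 0.00011403]
```

View pics/w9c.png

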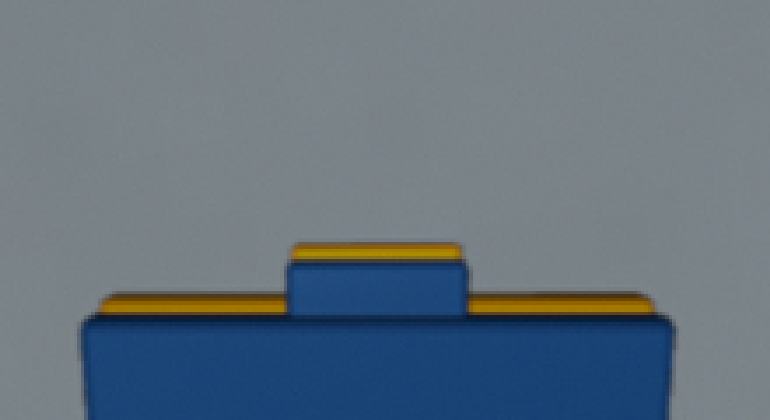

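Stacked: yellow and blue edges share centre column 378 in the crop, and height is right (top z ≈ 0.020). They are flush to well under 1 mm. Next the rack.

Run:
```python
from h import *
from plant import arm, optics, readout
print(go(readout.observe(),(.544,.197,.22),101))
```

```text
(array([ 0.1269,  0.1177, -0.2152]), array([ -0.  ,  -0.  , -22.66]))
```

```bash
python3 inch.py '[[0,0,-0.04,0,0,0,0.08],[0,0,-0.06,0,0,0,0.08],[0,0,-0.06,0,0,0,0.08],[0,0,-0.055,0,0,0,0.05],[0.0423,0.0392,0,0,0,0,0.04]]';python3 inch.py '[[0.0423,0.0392,0,0,0,0,0.04],[0.0423,0.0392,0,0,0,-7.6,0.04],[0,0,0,0,0,-7.6,0.04],[0,0,0,0,0,-7.5,0.04],[0,0,0,0,0,0,0.04]]'; python3 chk.py w10 0
```

```text
time: 9.8
ee_pos: [0.4769, 0.2995, 0.227]
eef_rot: [[0.982, -0.19, 0.01], [-0.19, -0.982, 0.01], [0.008, -0.012, -1.0]]
wrist_force: [0.8, 0.3, -0.2]
grip_width: 0.0451
finger_force: 0.0
time: 10.42
ee_pos: [0.5438, 0.1969, 0.2196]
eef_rot: [[0.982, 0.19, -0.0], [0.19, -0.982, 0.0], [-0.0, -0.0, -1.0]]
wrist_force: [0.2, -0.9, -0.5]
grip_width: 0.0397
finger_force: 0.0
[0.54384112 0.1968667  0.21961062] [ 0.22977196 -0.8535956  -0.52103061]
```

View pics/w10.png

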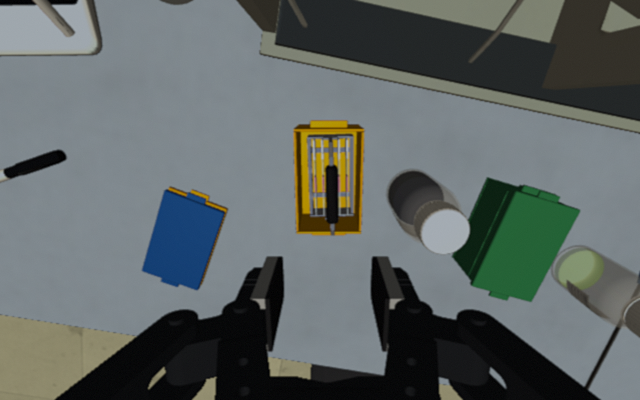

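The black grip spans (326–338, 165–224) over the rack inside the yellow dish (294–363, 122–236). The lid stack at (186,238) is flush. That uses up my pictures, so the rest is by numbers.

```bash
cat > grip.py <<'E'
import sys
from h import *
from plant import arm, optics, readout
f=dict(np.load(f'pics/{sys.argv[1]}.npz'));W=world(f['d'],f);R=f['rot']
u0,u1,v0,v1=map(int,sys.argv[2:6]);p=f['p'].max(2);m=np.zeros(p.shape,bool);m[v0:v1,u0:u1]=p[v0:v1,u0:u1]<60
m&=(W[...,2]>.085)&(W[...,2]<.105);P=W[m];print(len(P),'z pct',np.percentile(P[:,2],[5,25,50,75,95]).round(4))
K,Rc,t=f['K'],f['R'],f['t'];C=-Rc.T@t;v,u=np.nonzero(m);D=np.c_[(u-K[0,2])/K[0,0],(v-K[1,2])/K[1,1],np.ones(len(u))]@Rc
Q=(C+D*((.0975-C[2])/D[:,2])[:,None])[:,:2]
r=cv2.minAreaRect((Q*1000).astype(np.float32));print(r)
y=Q-Q.mean(0);w,V=np.linalg.eigh(y.T@y);e=V[:,1]*np.sign(V[0,1]);a=np.degrees(np.arctan2(e[1],e[0]));c=np.array(r[0])/1000;print('centre',c,Q.mean(0),'yaw',a)
print(go(readout.observe(),(*c,.074),a+90))
E
python3 grip.py w10 318 346 155 232
python3 - <<'E'
from h import *
f=dict(np.load('pics/w10.npz'));W=world(f['d'],f);m=mask(f['p'],'yellow')&(abs(W[...,2]-.058)<.006);m[:,:280]=0;m[:,375:]=0;P=W[m]
print(len(P),cv2.minAreaRect((P[:,:2]*1000).astype(np.float32)))
E
```

```text
668 z pct [0.0944 0.0957 0.0965 0.097  0.0978]
((546.0888671875, 193.6463623046875), (47.88864517211914, 8.96472454071045), 11.46475887298584)
centre [0.54608887 0.19364636] [0.54636546 0.19353328] yaw 11.5324163042102
(array([0.0016, 0.0038, 0.1457]), array([-0.  ,  0.01, -0.61]))
1074 ((545.2328491210938, 195.76492309570312), (98.04643249511719, 61.32747268676758), 10.976078987121582)
```

```bash
python3 inch.py '[[0.0016,0.0038,0,0,0,-0.6,0.04],[0,0,0.05,0,0,0,0.04],[0,0,0.05,0,0,0,0.04],[0,0,0.035,0,0,0,0.04],[0,0,0.0127,0,0,0,0.04]]' 40;python3 inch.py '[[0,0,0,0,0,0,0.04],[0,0,0,0,0,0,0.04],[0,0,0,0,0,0,0.015],[0,0,0,0,0,0,0.005],[0,0,0,0,0,0,0.005]]' 45;python3 inch.py '[[0,0,0,0,0,0,0.005],[0,0,0,0,0,0,0.005]]'
```

```text
time: 11.1
ee_pos: [0.5445, 0.1927, 0.0696]
eef_rot: [[0.979, 0.201, -0.004], [0.201, -0.979, -0.002], [-0.005, 0.001, -1.0]]
wrist_force: [1.1, -0.5, 0.2]
grip_width: 0.0402
finger_force: 0.0
time: 11.72
ee_pos: [0.5475, 0.1939, 0.0736]
eef_rot: [[0.979, 0.202, 0.003], [0.202, -0.979, 0.001], [0.003, -0.0, -1.0]]
wrist_force: [-0.8, -1.7, 4.9]
grip_width: 0.0092
finger_force: 45.6
time: 11.98
ee_pos: [0.5475, 0.194, 0.0736]
eef_rot: [[0.979, 0.202, 0.002], [0.202, -0.979, 0.0], [0.002, 0.0, -1.0]]
wrist_force: [-1.3, -0.4, 6.4]
grip_width: 0.0095
finger_force: 45.6
```

```bash
python3 inch.py '[[0,0,-0.005,0,0,0,0.005],[0,0,-0.015,0,0,0,0.005],[0,0,-0.02,0,0,0,0.005],[0,0,-0.025,0,0,0,0.005],[0,0,-0.025,0,0,0,0.005]]' 60;python3 inch.py '[[0,0,-0.025,0,0,0,0.005],[0,0,-0.025,0,0,0,0.005],[0,0,-0.01,0,0,0,0.005],[0,0,0,0,0,0,0.005],[0,0,0,0,0,0,0.005]]'
python3 chk.py w11 0
python3 - <<'E'
from h import *
from plant import arm, optics, readout
s=readout.observe();print(s['moment'],s['grip_width'])
f=dict(np.load('pics/w11.npz'));W=world(f['d'],f);R=f['rot'];P=(W-f['ee'])@R
# what is between the fingers: profile of held things in tool frame
m=(W[...,2]>.12)&(f['d']>0)
for v in range(100,300,12):
    k=np.nonzero(m[v])[0];k=k[(k>230)&(k<430)]
    print(v,[(int(u),*np.round(1000*P[v,u]).astype(int)) for u in k[::max(1,len(k)//5)]])
# blue dish from the top camera
p,d=optics.snapshot('top');np.savez('pics/top1.npz',p=p,d=d,**optics.camera_params('top'))
E
```

```text
time: 12.6
ee_pos: [0.5464, 0.1939, 0.1641]
eef_rot: [[0.979, 0.202, 0.001], [0.202, -0.979, 0.0], [0.001, -0.0, -1.0]]
wrist_force: [0.5, -1.1, -1.3]
grip_width: 0.0088
finger_force: 59.5
time: 13.22
ee_pos: [0.5455, 0.1932, 0.221]
eef_rot: [[0.979, 0.202, -0.002], [0.202, -0.979, -0.001], [-0.002, 0.0, -1.0]]
wrist_force: [-0.3, 0.6, -1.6]
grip_width: 0.0086
finger_force: 59.6
[0.54550042 0.19321167 0.22099712] [-0.3336743   0.63292185 -1.6443985 ]
[-0.04205424  0.0144332   0.03550236] 0.009053637169357101
100 []
112 []
124 []
136 []
148 []
160 []
172 [(287, np.int64(36), np.int64(-22), np.int64(47)), (303, np.int64(36), np.int64(-13), np.int64(47)), (319, np.int64(38), np.int64(-4), np.int64(38)), (335, np.int64(38), np.int64(4), np.int64(38)), (351, np.int64(36), np.int64(13), np.int64(46))]
184 [(288, np.int64(28), np.int64(-22), np.int64(49)), (303, np.int64(23), np.int64(-15), np.int64(70)), (318, np.int64(23), np.int64(-6), np.int64(69)), (333, np.int64(23), np.int64(4), np.int64(71)), (348, np.int64(23), np.int64(13), np.int64(69)), (363, np.int64(29), np.int64(20), np.int64
[... 1907 characters left out ...]
2)), (333, np.int64(12), np.int64(2), np.int64(-22)), (349, np.int64(9), np.int64(9), np.int64(-15)), (364, np.int64(5), np.int64(16), np.int64(-7))]
280 [(282, np.int64(6), np.int64(-18), np.int64(-20)), (300, np.int64(9), np.int64(-10), np.int64(-26)), (318, np.int64(8), np.int64(-4), np.int64(-23)), (336, np.int64(7), np.int64(3), np.int64(-23)), (354, np.int64(9), np.int64(10), np.int64(-26))]
292 [(279, np.int64(5), np.int64(-18), np.int64(-28)), (298, np.int64(9), np.int64(-10), np.int64(-34)), (317, np.int64(3), np.int64(-4), np.int64(-23)), (336, np.int64(2), np.int64(3), np.int64(-23)), (355, np.int64(9), np.int64(10), np.int64(-35)), (374, np.int64(5), np.int64(18), np.int64(-27))]
```

```bash
cat > rack.py <<'E'
import sys
from h import *
f=dict(np.load(f'pics/{sys.argv[1]}.npz'));W=world(f['d'],f);P=(W-f['ee'])@f['rot']
m=(abs(P[...,1])<.032)&(P[...,0]<.05)&(f['d']>0)
q=P[m&(P[...,2]>.034)&(P[...,2]<.055)&(P[...,0]>-.015)]
print('rack x max',np.percentile(q[:,0],[98,99.5,100]).round(4),'y',np.percentile(q[:,1],[0,.5,2,98,99.5,100]).round(4))
for x0 in(-.01,.0,.01,.02,.03):
    a=q[abs(q[:,0]-x0)<.004];l=a[a[:,1]<a[:,1].min()+.003];h=a[a[:,1]>a[:,1].max()-.003];print(x0,'left',l[:,1].min().round(4),np.median(l[:,2]).round(4),'right',h[:,1].max().round(4),np.median(h[:,2]).round(4))
b=P[m&(abs(P[...,1])<.0045)&(P[...,2]<-.012)&(P[...,0]<.028)&(P[...,0]>.0)];print('bar',np.percentile(b[:,0],[99,100]).round(4),'top z',np.percentile(b[:,2],[2,10,50]).round(4))
E
python3 rack.py w11
python3 - <<'E'
from h import *
from plant import arm, optics, readout
print(go(readout.observe(),(.453,-.2267,.221),102.77))
E
```

```text
rack x max [0.0377 0.0379 0.0386] y [-0.0228 -0.0225 -0.0222  0.0219  0.0222  0.0224]
-0.01 left -0.0224 0.0485 right 0.0224 0.0485
0.0 left -0.0228 0.0486 right 0.0221 0.0484
0.01 left -0.0224 0.0486 right 0.0224 0.0484
0.02 left -0.0226 0.0486 right 0.0221 0.0483
0.03 left -0.0228 0.0485 right 0.0223 0.0486
bar [0.027 0.028] top z [-0.0799 -0.0786 -0.0232]
(array([-1.752e-01,  3.926e-01,  2.000e-04]), array([ 0.01,  0.16, -1.13]))
```

```bash
python3 inch.py '[[-0.0085,0.0193,0,0,0,0,0.005],[-0.0175,0.0393,0,0,0,0,0.005],[-0.0175,0.0393,0,0,0,0,0.005],[-0.0175,0.0393,0,0,0,0,0.005],[-0.0175,0.0393,0,0,0,0,0.005]]';python3 inch.py '[[-0.0175,0.0393,0,0,0,0,0.005],[-0.0175,0.0393,0,0,0,0,0.005],[-0.0175,0.0393,0,0,0,0,0.005],[-0.0175,0.0393,0,0,0,0,0.005],[-0.0175,0.0393,0,0,0,0,0.005]]';python3 inch.py '[[-0.009,0.02,0,0,0,-1.1,0.005],[0,0,0,0,0,0,0.005],[0,0,0,0,0,0,0.005],[0,0,0,0,0,0,0.005]]'
python3 chk.py w12 0; python3 rack.py w12
cat > dish.py <<'E'
import sys
from h import *
from plant import arm, optics, readout
f=dict(np.load(f'pics/{sys.argv[1]}.npz'));W=world(f['d'],f)
m=mask(f['p'],'blue',90)&(abs(W[...,2]-.058)<.005)&(np.hypot(W[...,0]-.538,W[...,1]+.2075)<.075);P=W[m];print(len(P),'z',np.median(P[:,2]))
K,Rc,t=f['K'],f['R'],f['t'];C=-Rc.T@t;v,u=np.nonzero(m);D=np.c_[(u-K[0,2])/K[0,0],(v-K[1,2])/K[1,1],np.ones(len(u))]@Rc
Q=(C+D*((.058-C[2])/D[:,2])[:,None])[:,:2]
print('rows',v.min(),v.max(),'cols',u.min(),u.max())
print(cv2.minAreaRect((Q*1000).astype(np.float32)))
np.save('pics/Q.npy',Q)
E
python3 dish.py w12
```

```text
time: 13.95
ee_pos: [0.5041, 0.0036, 0.2212]
eef_rot: [[0.979, 0.202, -0.001], [0.202, -0.979, 0.0], [-0.001, -0.0, -1.0]]
wrist_force: [0.1, -0.6, -2.7]
grip_width: 0.0085
finger_force: 59.5
time: 14.58
ee_pos: [0.4581, -0.2062, 0.2213]
eef_rot: [[0.979, 0.202, -0.001], [0.202, -0.979, 0.001], [-0.001, -0.001, -1.0]]
wrist_force: [0.8, 0.2, -1.8]
grip_width: 0.0087
finger_force: 59.5
time: 15.08
ee_pos: [0.4548, -0.2246, 0.2219]
eef_rot: [[0.975, 0.224, -0.0], [0.224, -0.975, 0.001], [0.0, -0.001, -1.0]]
wrist_force: [-0.5, 0.5, -2.2]
grip_width: 0.0086
finger_force: 59.5
[ 0.45477358 -0.22457058  0.22188664] [-0.52164442  0.50601538 -2.21871364]
rack x max [0.0378 0.038  0.0386] y [-0.0229 -0.0227 -0.0224  0.0217  0.0221  0.0223]
-0.01 left -0.0225 0.0486 right 0.0222 0.0483
0.0 left -0.0228 0.0483 right 0.0221 0.0482
0.01 left -0.0228 0.0484 right 0.0223 0.0483
0.02 left -0.0227 0.0486 right 0.022 0.0482
0.03 left -0.0229 0.0486 right 0.0221 0.0485
bar [0.0269 0.028 ] top z [-0.08   -0.0786 -0.0233]
1157 z 0.05704773670423199
rows 22 144 cols 291 367
((537.6375732421875, -207.02195739746094), (96.51451110839844, 61.17962646484375), 12.869659423828125)
```

Run:
```python
from h import *
from plant import arm, optics, readout
print(go(readout.observe(),(.5396,-.2066,.1445),102.87))
```

```text
(array([0.0867, 0.0013, 0.0775]), array([-0.03, -0.01,  0.04]))
```

```bash
python3 inch.py '[[0.03,0.0013,0,0,0,0,0.005],[0.035,0,0,0,0,0,0.005],[0.0217,0,0,0,0,0,0.005],[0,0,0,0,0,0,0.005],[0,0,0.03,0,0,0,0.005]]';python3 inch.py '[[0,0,0.03,0,0,0,0.005],[0,0,0.01,0,0,0,0.005],[0,0,0,0,0,0,0.005],[0,0,0,0,0,0,0.005],[0,0,0,0,0,0,0.005]]'
python3 chk.py w13 0; python3 rack.py w13
cat > fit.py <<'E'
import sys
from h import *
f=dict(np.load(f'pics/{sys.argv[1]}.npz'));W=world(f['d'],f)
m=mask(f['p'],'blue',90)&(abs(W[...,2]-.058)<.006)&(np.hypot(W[...,0]-.538,W[...,1]+.2075)<.075)
K,Rc,t=f['K'],f['R'],f['t'];C=-Rc.T@t;v,u=np.nonzero(m);D=np.c_[(u-K[0,2])/K[0,0],(v-K[1,2])/K[1,1],np.ones(len(u))]@Rc
Q=((C+D*((.058-C[2])/D[:,2])[:,None])-f['ee'])@f['rot']
print('z',np.median(W[m][:,2]),'n',len(Q))
for y in(-.026,-.02,.02,.026):print('far rim x at y',y,Q[abs(Q[:,1]-y)<.003][:,0].max().round(4))
for x in(.0,.01,.02,.03,.04):
    q=Q[abs(Q[:,0]-x)<.003]
    if len(q):print('rim y at x',x,q[:,1].min().round(4),q[:,1].max().round(4))
E
python3 fit.py w13
```

```text
time: 15.75
ee_pos: [0.5412, -0.2091, 0.1946]
eef_rot: [[0.975, 0.221, 0.006], [0.221, -0.975, -0.002], [0.005, 0.004, -1.0]]
wrist_force: [0.4, -1.0, -2.0]
grip_width: 0.009
finger_force: 59.5
time: 16.38
ee_pos: [0.5401, -0.2091, 0.1536]
eef_rot: [[0.975, 0.22, 0.003], [0.22, -0.975, -0.001], [0.002, 0.002, -1.0]]
wrist_force: [0.0, 0.0, -1.8]
grip_width: 0.0085
finger_force: 59.5
[ 0.54009069 -0.2090943   0.15361236] [ 0.04598413  0.03456012 -1.78329731]
rack x max [0.0378 0.0379 0.0386] y [-0.0229 -0.0227 -0.0223  0.0217  0.022   0.0223]
-0.01 left -0.0225 0.0484 right 0.0223 0.0482
0.0 left -0.0228 0.0483 right 0.0221 0.0482
0.01 left -0.0229 0.0485 right 0.0222 0.0484
0.02 left -0.0226 0.0485 right 0.0221 0.0484
0.03 left -0.0228 0.0484 right 0.0221 0.0483
bar [0.0269 0.028 ] top z [-0.0799 -0.0786 -0.0233]
z 0.057058200491477584 n 810
far rim x at y -0.026 0.0464
far rim x at y -0.02 0.0464
far rim x at y 0.02 0.0471
far rim x at y 0.026 0.0471
rim y at x 0.0 -0.0333 -0.031
rim y at x 0.01 -0.033 -0.0308
rim y at x 0.02 -0.0332 -0.031
rim y at x 0.03 -0.0329 0.0273
rim y at x 0.04 -0.0332 0.0277
```

```bash
python3 inch.py '[[0,-0.0025,0,0,0,0.15,0.005],[0,0,0.005,0,0,0,0.005],[0,0,0.004,0,0,0,0.005],[0,0,0,0,0,0,0.005],[0,0,0,0,0,0,0.005]]';python3 inch.py '[[0,0,0,0,0,0,0.005],[0,0,0,0,0,0,0.005],[0,0,0,0,0,0,0.005],[0,0,0,0,0,0,0.005],[0,0,0,0,0,0,0.005]]'
python3 chk.py w14 0; python3 rack.py w14;python3 fit.py w14
```

```text
time: 17.05
ee_pos: [0.5384, -0.2063, 0.1429]
eef_rot: [[0.976, 0.218, -0.0], [0.218, -0.976, 0.0], [-0.0, -0.0, -1.0]]
wrist_force: [0.5, -0.4, -1.7]
grip_width: 0.0088
finger_force: 59.5
time: 17.68
ee_pos: [0.5385, -0.2063, 0.1431]
eef_rot: [[0.976, 0.218, 0.0], [0.218, -0.976, 0.0], [0.0, 0.0, -1.0]]
wrist_force: [0.3, -0.1, -1.6]
grip_width: 0.0088
finger_force: 59.5
[ 0.53850328 -0.20630366  0.1431075 ] [ 0.30928482 -0.10133673 -1.60988676]
rack x max [0.0378 0.0379 0.0385] y [-0.0229 -0.0227 -0.0224  0.0217  0.0221  0.0223]
-0.01 left -0.0225 0.0482 right 0.0223 0.0484
0.0 left -0.0228 0.0482 right 0.0221 0.0482
0.01 left -0.0228 0.0484 right 0.0222 0.0484
0.02 left -0.0227 0.0487 right 0.0221 0.0483
0.03 left -0.0229 0.0487 right 0.0221 0.0485
bar [0.027 0.028] top z [-0.0799 -0.0786 -0.0233]
z 0.05714450006120948 n 1202
far rim x at y -0.026 0.0477
far rim x at y -0.02 0.0477
far rim x at y 0.02 0.0483
far rim x at y 0.026 0.0483
rim y at x 0.0 -0.0299 0.0307
rim y at x 0.01 -0.0296 0.031
rim y at x 0.02 -0.0299 0.0306
rim y at x 0.03 -0.0301 0.0309
rim y at x 0.04 -0.0298 0.0305
```

```bash
python3 inch.py '[[0.0013,0.0007,-0.0015,0,0,-0.4,0.005],[0,0,0,0,0,0,0.005],[0,0,0,0,0,0,0.005],[0,0,0,0,0,0,0.005],[0,0,0,0,0,0,0.005]]';python3 inch.py '[[0,0,0,0,0,0,0.005],[0,0,0,0,0,0,0.005],[0,0,0,0,0,0,0.005]]'
python3 chk.py w15 0; python3 rack.py w15;python3 fit.py w15
python3 - <<'E'
from h import *
from plant import arm, optics, readout
p,d=optics.snapshot('top');f=dict(p=p,d=d,**optics.camera_params('top'));W=world(d,f);g=np.load('pics/top0.npz');W0=world(g['d'],g)
for n,(u,v) in dict(dark=(288,184),pale=(357,201),timer=(438,217),green=(321,195)).items():print(n,W[v,u].round(3),W0[v,u].round(3),abs(p[v-15:v+15,u-12:u+12].astype(int)-g['p'][v-15:v+15,u-12:u+12]).mean().round(2))
E
```

```text
time: 18.35
ee_pos: [0.5398, -0.2067, 0.1445]
eef_rot: [[0.974, 0.225, -0.0], [0.225, -0.974, 0.0], [-0.0, -0.0, -1.0]]
wrist_force: [-1.3, -0.6, -1.1]
grip_width: 0.0085
finger_force: 59.5
time: 18.73
ee_pos: [0.5399, -0.2067, 0.1446]
eef_rot: [[0.974, 0.225, -0.0], [0.225, -0.974, 0.0], [-0.0, -0.0, -1.0]]
wrist_force: [-0.7, 0.7, -1.7]
grip_width: 0.009
finger_force: 59.5
[ 0.53989857 -0.20670935  0.14457088] [-0.6963367   0.65614846 -1.66481364]
rack x max [0.0378 0.0379 0.0385] y [-0.0229 -0.0227 -0.0224  0.0217  0.022   0.0223]
-0.01 left -0.0225 0.0485 right 0.0223 0.0483
0.0 left -0.0228 0.0483 right 0.022 0.0483
0.01 left -0.0229 0.0485 right 0.0222 0.0483
0.02 left -0.0227 0.0483 right 0.0221 0.0484
0.03 left -0.0229 0.0488 right 0.0221 0.0486
bar [0.027 0.028] top z [-0.08   -0.0786 -0.0234]
z 0.05713859150290241 n 1186
far rim x at y -0.026 0.0469
far rim x at y -0.02 0.0469
far rim x at y 0.02 0.0469
far rim x at y 0.026 0.0469
rim y at x 0.0 -0.0307 0.0302
rim y at x 0.01 -0.0305 0.0304
rim y at x 0.02 -0.0306 0.0301
rim y at x 0.03 -0.0304 0.0304
rim y at x 0.04 -0.0306 0.0305
dark [0.539 0.1   0.115] [0.539 0.1   0.115] 8.85
pale [ 0.489 -0.103  0.117] [ 0.489 -0.103  0.116] 9.47
timer [ 0.458 -0.364  0.018] [ 0.457 -0.364  0.019] 41.61
green [0.517 0.002 0.061] [0.517 0.002 0.058] 6.82
```

```bash
python3 -c "
from plant import arm, optics, readout
print(arm.job_done())"
```

```text
the job is handed in; nothing more can be done
None
```

The job is handed in at about 19 s, result not reported: the blue lid is stacked on the yellow lid, flush to within about 1 mm, and the rack is held still and level about 15 mm above the blue dish's rim, centred on the opening to about 0.5 mm. While I was lowering the lid, the fingertips touched the yellow lid with about 8 N and I let the blue lid drop the last 4 mm. Bottles, timer and green lid measured where they were at the start; I did not check the green dish itself or the yellow dish again.

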